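Hang the glaze dipper in the notch of the drain rail

TASK

Pick up the enamel glaze dipper by its wooden grip and hang it on the drain rail behind by its wire hook, fully seated in the one notch in the rail's bar; lean only lightly on the bar while you feel along it for the notch. The cup sits to one side of the handle, so keep hold until the hook is home, ease the dipper over to its natural slant, and let go so gently that it does not swing. Leave the two glaze jars alone.

Things in the scene. Friction and masses are not known exactly. Their poses are not given: they have to be found in the camera images.
- dipper_grip (a point): Centre of the dark wooden grip of the loose glaze dipper, which stands upright on its cup. 180 mm above the dipper's underside. The grip spans 154 to 204 mm, is 11 mm thick along the dipper's x and 20 mm wide along its y; nothing stands above or beside it. Axes of the dipper: z up along its steel strap, x the way the hook points, -y roughly towards the cup.
- dipper_hook (a point): Hanging point, axes as dipper_grip: underside of the straight wire hook, 14.5 mm to +x and 40 mm below dipper_grip. Wire 6 mm thick; it leaves the strap to +x and turns down to a tip that ends 15 mm below this point; 19 mm free gap between strap and tip. The cup lies under the hook: come in level from the rail's front, tip above the bar and cup below it, then lower.
- dipper_cup (a point): Centre of the dipper's white enamel cup (72 mm wide, 64 mm high, open), 2.5 mm to +x, 38.5 mm to -y and 108 mm below dipper_hook. The dipper weighs about 250 g (0.2 to 0.3 kg), mostly here, so it is heavy on its -y side: hanging freely it slants about 0.3 rad about the hook, the cup sinking and the grip end leaning to the dipper's -y.
- drain_rail: Fixed drain rail: aluminium drip tray 120 x 320 mm, two posts at y = +-135 mm, and on them a steel bar 8 mm thick (x), 23 mm high, lying along y over the tray's middle. Origin: underside of the tray, centre; z up; y along the bar; front (robot's side) towards -x. Post clamps are 24 mm wide along y and stand 1 mm above the bar.
- rail_mid (a point): Point on the bar's top edge, midway between the posts, 215 mm above drain_rail's origin. The bar has one notch, 8 mm deep, 9 mm wide, lips rounded by 2.5 mm. The bar may be clamped off-centre: the notch lies within 40 mm to either side of this point and is not measured. dipper_hook is 8 mm below this height when home in the notch. A push over 20 N would bend the bar.
- blue_jar_mid (a point): Centre of a loose blue glaze jar with black lid, 58 mm wide, 73 mm high, on the bench. Bystander.
- white_jar_mid (a point): Centre of a loose off-white glaze jar with black lid, 58 mm wide, 73 mm high, on the bench. Bystander.
Things that resemble listed ones, but are neither listed nor needed, are in the scene too. There is more than one size of the part that bears dipper_grip; the job needs the smaller.

How it is judged (in metres and radians):
On the way, in this order (a step that is already met when the one before it is completed fails the run):
1. the dipper is lifted clear of the bench (height (world z) of dipper_hook above 0.18 m), for 0.2 s.
2. the hook is down in the bar's notch while the gripper still holds the dipper (z of dipper_hook in the frame of drain_rail between 0.203 and 0.2105 m and x of dipper_hook in the frame of drain_rail between -0.012 and 0.012 m and y of dipper_hook in the frame of drain_rail between -0.045 and 0.045 m and contact force between the fingers and dipper above 2 N), for 0.3 s.
At the end, for the whole second after the job is handed in: The dipper hangs still by its hook, released: hook underside 203 to 210.5 mm above the rail's origin (home in the notch), within 12 mm of the bar's centre line and 45 mm of the rail's middle along it, touching the rail with over 1 N, tilt under 0.5 rad, slower than 0.5 rad/s and 0.06 m/s (z of dipper_hook in the frame of drain_rail between 0.203 and 0.2105 m and x of dipper_hook in the frame of drain_rail between -0.012 and 0.012 m and y of dipper_hook in the frame of drain_rail between -0.045 and 0.045 m and contact force between dipper and drain_rail above 1 N and angle between dipper_hook's own z axis and vertical below 0.5 rad and angular speed of dipper below 0.5 rad/s and linear speed of dipper below 0.06 m/s).
It fails at once if the rail is pushed by the dipper with more than 20 N (contact force between dipper and drain_rail above 20 N).
It fails at once if the rail is pushed by the robot with more than 20 N (contact force between any of the arm, the fingers and drain_rail above 20 N).
It fails at once if the dipper, let go, swings or falls faster than 1.2 rad/s or 0.3 m/s (contact force between the fingers and dipper below 0.1 N and (angular speed of dipper above 1.2 rad/s or linear speed of dipper above 0.3 m/s)).
It fails at once if a glaze jar is moved by more than 20 mm (distance of any of blue_jar_mid, white_jar_mid from where it was at the start of the episode above 0.02 m).
It also fails if it takes over 72 s, if anything falls off the work surface, if the arm or the gripper's body presses on something with over 40 N, if the wrist force passes 120 N, or if a joint passes its speed limit or range.

ROBOT

A 6-joint arm with a two-finger parallel gripper is mounted at the origin on a cart in front of the work surface, level with it; the furniture and walls round the work are solid. World frame = base frame: x ahead of the robot, y to its left, z up, the work surface at z = 0. Lengths are in mm, angles in rad, forces in N, time in s.
With the tool pointing down it reaches from about 350 to 975 mm from the base axis. Payload 7.1 kg.
Tool frame: the origin (TCP) lies between the finger pads; the fingertips stand 19 mm ahead of it and the grasp point (between the pads) is the TCP (ctrl.tcp_to_tips is the distance from the TCP to the fingertips, in mm); z points along the fingers, y is the line along which they close (so a half turn about z gives the same grasp; the last joint's range is limited). The gripper opens to 88 mm and grips with 3 to 60 N. Pads are 20 mm wide; open, the fingers measure 115 mm over their backs; the gripper's body (75 mm by 178 mm) begins 61 mm behind the grasp point.
Start: joints at [-0.019, 0.423, 1.63, -0, 1.089, -0.019], TCP at [624.984, 0.026, 241.675] pointing down, gripper open.
Joint ranges: [-3, 3], [-0.9, 2.11], [0.09, 2.58], [-1.31, 4.45], [0.11, 2.69], [-2.54, 2.54]. Speed limits (rad/s): [2.39, 2.39, 3.01, 3.14, 3.14, 3.14].

INTERFACE

Orientations are given as a rotation vector (axis times angle).
In Python, from workcell import status, optics, ctrl gives the robot as it stands. The module is installed in compiled form; this text tells all that it offers.
- The arm moves only by the shell command python3 -m inch 'ROWS'. ROWS is JSON, a list that holds one entry, the list of rows, each a list of 7 numbers: the shift along the tool's x, y, z in mm, then the turn, a rotation vector about the tool's x, y, z in rad, then the opening in per cent of the stroke, from 0 (shut) to 100 (fully open). A call has 1 to 20 rows; each row is the pose to reach, as a shift and turn from the pose commanded when the call began, along the tool's axes at that moment; what a row does not reach only later rows make up. A row lasts 1/10 s, in which the tool goes at most 50 mm and 8.59 degrees, less where a joint would pass 70% of its speed; a pose out of reach is approached as far as the arm can. A call with a gripper value outside its range is refused whole. The fingers move at their own pace and stop on an object; the grip force is fixed at half the most. Time passes only in rows, so rows that repeat a pose let the fingers close. It gives the time, the measured TCP pose, the force, the opening and the grip force at its end, in the units of the state.
- status.get_obs(): the state, without advancing time (a new reading comes with each control period).
- optics.get_image(name): name is "scene" or "side" or "wrist"; returns a dict with "frame" (384x512x3 uint8, red, green, blue), "fx", "fy", "cx", "cy" (pixels), "rvec" (rotation vector, rad) and "tvec" (3), from world to camera coordinates, as OpenCV has them; the wrist camera has in their place "hand_eye" (4x4, takes a point from camera to tool coordinates, whose origin is the TCP and whose axes are the flange's). Camera axes: x right, y down, z forward; pixel columns grow to the right and rows downward; lengths in mm; the calibration is good to about 2 mm. The wrist camera is an equidistant fisheye: a pixel r from the principal point sees the ray r / f radians off the axis. A picture is of the moment at which its call begins: read the wrist's pose just before it. There is no depth.
- ctrl.close_job(): hands the job in; it is judged then, once.
The state is a dict: "t": time; "qpos": joint angles; "qvel": joint speeds; "joint_torque": joint torques, N m; "ee_pos": TCP position; "orientation": TCP orientation; "ft_force": force on the tool from outside, world axes, zero at the start; "moment": the same for the moment, N m; "width": finger opening in mm; "grasp_force": force on a finger pad.
Only numpy, scipy, OpenCV 4.12 (cv2) and the standard library are available. Lean on these libraries where they do the work, as an engineer would, in place of code of your own. Each camera call takes 0.05 s, during which the arm holds its last target. There are 200 camera calls.

## Working session

There is one attempt and no reset: what is moved stays moved. The work goes in short steps, Python scripts to look and compute and a shell command to move; the robot and the scene stay as the last step left them, time stands still between calls to the robot, and variables do not carry over. Pictures are saved under pics/ and viewed, at most 10 in all, crops included, and the job is handed in when it is done.

```bash
mkdir -p pics; python3 - <<'E'
from workcell import status, optics, ctrl
import cv2, numpy as np
o=status.get_obs(); print(o)
for n in ("scene","side"):
    d=optics.get_image(n); f=d["frame"]; np.savez(f"pics/{n}0.npz",**d)
    cv2.imwrite(f"pics/{n}0.png",cv2.resize(f[:,:,::-1],(800,600)))
    print(n,d["fx"],d["cx"],d["cy"],d["rvec"],d["tvec"])
    R=cv2.Rodrigues(np.array(d["rvec"]))[0]; print(-R.T@np.array(d["tvec"]).ravel())
E
```

```text
{'t': 0.0, 'qpos': array([-1.89856255e-02,  4.23826383e-01,  1.63068070e+00, -3.18700722e-05,
        1.08856484e+00, -1.90149366e-02]), 'qvel': array([ 0.00107982,  0.00072712,  0.00073453, -0.00237035, -0.00048909,
       -0.00132689]), 'joint_torque': array([ 1.28069914e-03, -5.44622147e+01, -2.73670936e+01,  6.42951974e-02,
        2.27214623e-02, -1.51321510e-04]), 'ee_pos': array([6.24486149e+02, 3.62521056e-02, 2.40914343e+02]), 'orientation': array([-2.22065247e+00, -2.22075043e+00,  1.64293186e-03]), 'ft_force': array([ 0.41234346, -0.21164957,  0.45495075]), 'moment': array([0.00442048, 0.02901501, 0.00380941]), 'grasp_force': 0.0, 'width': 87.84633620028966}
scene 397.7261134570771 252.83596831502854 189.17788255063218 [ 0.51552806 -2.45033882  1.48975454] [465.03932576 243.19782554 964.75538316]
[111.9553286  868.07098986 663.38410227]
side 431.9020688593599 258.24929778364776 193.3511350047871 [ 1.97425022 -0.34201491  0.24084335] [-530.55391771  182.65016656 1204.84848668]
[  136.0128966  -1139.43380389   670.59638928]
```

View pics/scene0.png

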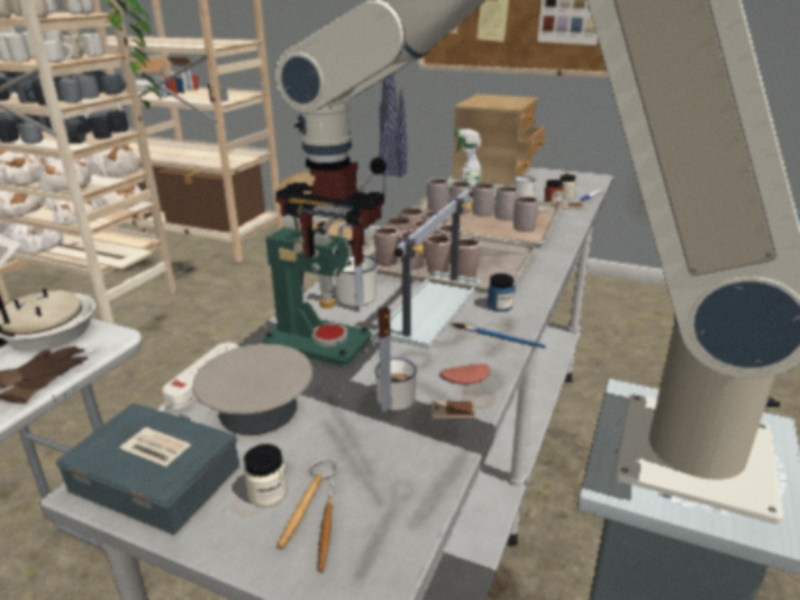

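View pics/side0.png

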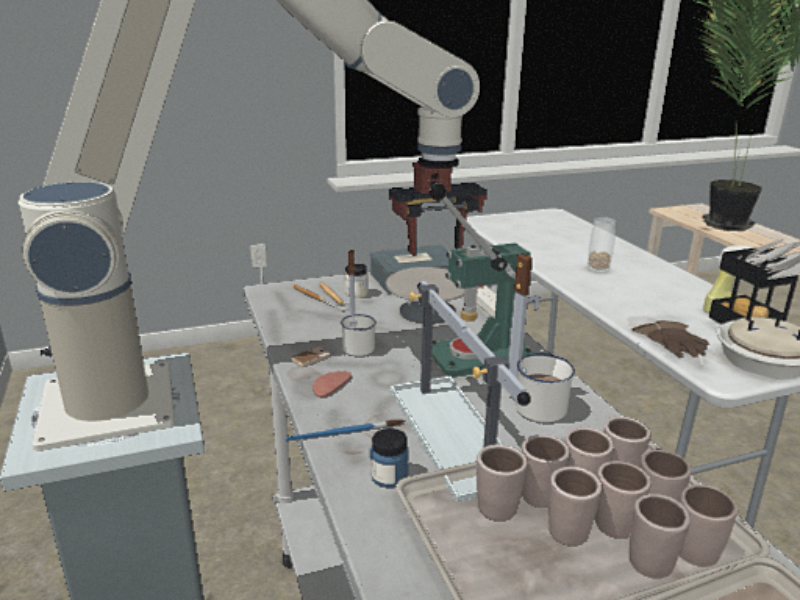

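Scene shows a near dipper with its grip at about (384,320) and cup at (397,385) on the 800 px scale, and the rail bar running from (405,240) to (465,195). In side, the same dipper's grip is at (351,262) and its cup at (358,335). A larger dipper stands behind the rail at (520,270). I'll crop both views to get exact pixels.

```bash
cat > h.py <<'E'
import numpy as np, cv2
def load(n): return dict(np.load(f"pics/{n}.npz"))
def cam(d):
    R=cv2.Rodrigues(np.array(d["rvec"]).ravel())[0]; return R,-R.T@np.array(d["tvec"]).ravel()
def ray(d,p):
    R,c=cam(d); v=R.T@np.array([(p[0]-d["cx"])/d["fx"],(p[1]-d["cy"])/d["fy"],1.]); return c,v/np.linalg.norm(v)
def onz(d,p,z): c,v=ray(d,p); return c+v*(z-c[2])/v[2]
def tri(d1,p1,d2,p2):
    c1,v1=ray(d1,p1); c2,v2=ray(d2,p2)
    s=np.linalg.lstsq(np.stack([v1,-v2],1),c2-c1,rcond=None)[0]
    a,b=c1+s[0]*v1,c2+s[1]*v2; return (a+b)/2,np.linalg.norm(a-b)
def proj(d,X):
    return cv2.projectPoints(np.array([X],float),np.array(d["rvec"]).ravel(),np.array(d["tvec"]).ravel(),np.array([[d["fx"],0,d["cx"]],[0,d["fy"],d["cy"]],[0,0,1.]]),None)[0].ravel()
E
python3 - <<'E'
from h import *
a=load("scene0")["frame"][110:280,225:315,::-1]; b=load("side0")["frame"][150:320,205:345,::-1]
m=cv2.resize(np.hstack([a,b]),None,fx=3.4,fy=3.4,interpolation=cv2.INTER_CUBIC)
for k in range(0,230,10):
    u=k+225 if k<90 else k-90+205
    if u%20==0 or (u-5)%20==0: cv2.putText(m,str(u),(int(k*3.4),10),0,.35,(0,0,255),1); cv2.line(m,(int(k*3.4),12),(int(k*3.4),18),(0,0,255),1)
for k in range(0,170,20):
    cv2.putText(m,str(k+110),(0,int(k*3.4)+4),0,.35,(0,0,255),1); cv2.putText(m,str(k+150),(755,int(k*3.4)+4),0,.35,(0,0,255),1)
cv2.imwrite("pics/crop0.png",m)
E
```

```text
(no output)
```

View pics/crop0.png

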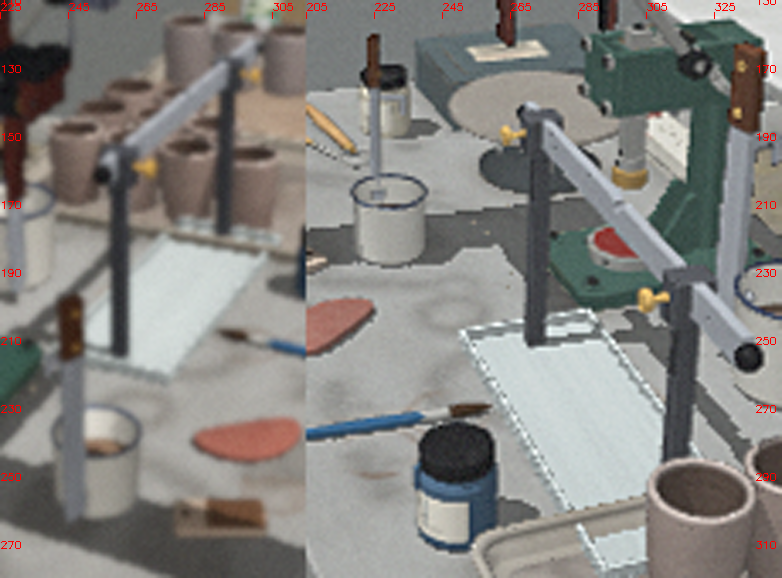

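```bash
python3 - <<'E'
from h import *
S,D=load("scene0"),load("side0")
s=lambda x,y:(225+x/3.4,110+y/3.4); d=lambda x,y:(205+(x-306)/3.4,150+y/3.4)
P={"griptop":(s(71,296),d(373,36)),"gripbot":(s(71,357),d(374,87)),"rimc":(s(97,428),d(389,191)),
"post+ybot":(s(120,353),d(537,343)),"post+ytop":(s(121,152),d(538,118)),"post-ytop":(s(230,60),d(686,272)),
"cap+y":(s(103,173),d(526,108)),"cap-y":(s(252,45),d(748,357)),"tray f+y":(s(168,378),d(463,333)),"tray f-y":(s(268,253),d(598,572)),
"BIGgripbot":(s(14,200),d(745,128))}
for k,(a,b) in P.items(): X,e=tri(S,a,D,b); print(k,X.round(1),round(e,1))
print("strap bottom scene z0",onz(S,s(75,520),0)); 
print("tray corner b+y side",onz(D,d(590,312),5))
print("cup bottom side front edge",onz(D,d(390,265),0))
print("bluejar",onz(D,d(456,510),36), "notch",onz(D,d(617,203),215))
# rim ellipse tangents
for k,a in (("rimL",s(54,428)),("rimR",s(140,428))): print(k,onz(S,a,64))
for k,a in (("rimL",d(350,191)),("rimR",d(428,191))): print(k,onz(D,a,64))
E
```

```text
griptop [483.9  96.4 202. ] 3.4
gripbot [484.4  97.3 151. ] 2.8
rimc [484.4  54.   62. ] 3.9
post+ybot [ 553.1 -151.6    2.3] 4.4
post+ytop [ 549.5 -148.6  210.4] 3.2
post-ytop [ 541.9 -416.9  213.4] 4.9
cap+y [ 552.3 -114.1  204.1] 5.0
cap-y [ 543.  -500.4  202.3] 0.8
tray f+y [ 494.5 -123.1    6.1] 8.1
tray f-y [ 490.4 -423.6   -5.8] 0.1
BIGgripbot [ 697.1 -175.4  160.8] 79.8
strap bottom scene z0 [483.58462971  96.08000016   0.        ]
tray corner b+y side [ 617.53071362 -121.36120975    5.        ]
cup bottom side front edge [477.67501368  25.80456938   0.        ]
bluejar [ 402.97692513 -379.03836276   36.        ] notch [ 543.37004111 -313.10965424  215.        ]
rimL [512.00194232  71.44618663  64.        ]
rimR [449.69067383  44.75474755  64.        ]
rimL [450.81369895  63.60498196  64.        ]
rimR [520.12339113  40.41797282  64.        ]
```

Crop: the small dipper's grip runs from (71,296) to (71,357) in the scene half, and triangulates to z 151–202, as it should. The cup rim is at (97,428), and a notch is hinted in the side half at (617,203). Grip ≈ (484,97) and bar middle ≈ (546,-283). The cup lies about 43 mm to -y of the strap, so dipper yaw ≈ -0.4 rad. Next I'll go above the dipper and look from close by.

```bash
python3 -m inch '[[[0,0,-25,0,0,0,100],[0,0,-50,0,0,0,100],[10,-15,-70,0,0,0,100],[25,-35,-75,0,0,0,100],[45,-65,-75,0,0,0,100],[65,-95,-75,0,0,0,100],[82,-120,-75,0,0,0,100],[92,-135,-75,0,0,0,100],[97,-140,-75,0,0,0,100],[97,-140,-75,0,0,0,100],[97,-140,-75,0,0,0,100]]]'
python3 - <<'E'
from h import *
from workcell import status, optics
S,D=load("scene0"),load("side0")
f=.64
for a,b in (((378,165),(438,190)),((378,165),(498,264)),((275,238),(450,252))):
    print(tri(S,(a[0]*f,a[1]*f),D,(b[0]*f,b[1]*f)))
o=status.get_obs(); d=optics.get_image("wrist")
print(o["t"],o["ee_pos"],o["orientation"]); print({k:v for k,v in d.items() if k!="frame"})
np.savez("pics/w1.npz",ee=o["ee_pos"],ori=o["orientation"],**d)
cv2.imwrite("pics/w1.png",cv2.resize(d["frame"][:,:,::-1],(800,600)))
E
```

```text
t: 1.2
ee_pos: [485.9, 96.8, 316.7]
orientation: [2.221, 2.221, 0.001]
ft_force: [0.4, 0.9, 0.3]
width: 87.9
grasp_force: 0.0
(array([ 584.31025352, -100.75463941,  368.94232837]), np.float64(4.055527136143995))
(array([ 642.28013142, -249.83764856,  303.47729716]), np.float64(45.209338459399476))
(array([696.8081027 ,  35.41312398, 230.49098132]), np.float64(73.20868099923577))
1.2 [485.93963168  96.79658438 316.74784013] [2.22112245e+00 2.22097428e+00 5.50649331e-04]
{'fx': 297.3186396354542, 'fy': 297.3186396354542, 'cx': 252.25936340218092, 'cy': 192.7003322458556, 'hand_eye': array([[ 1.25440263e-03, -9.63827090e-01, -2.66525360e-01,
         7.31044302e+01],
       [ 9.99999196e-01,  1.25842819e-03,  1.55686624e-04,
        -2.09228678e-01],
       [ 1.85348042e-04, -2.66525341e-01,  9.63827893e-01,
        -1.42543323e+02],
       [ 0.00000000e+00,  0.00000000e+00,  0.00000000e+00,
         1.00000000e+00]])}
```

View pics/w1.png

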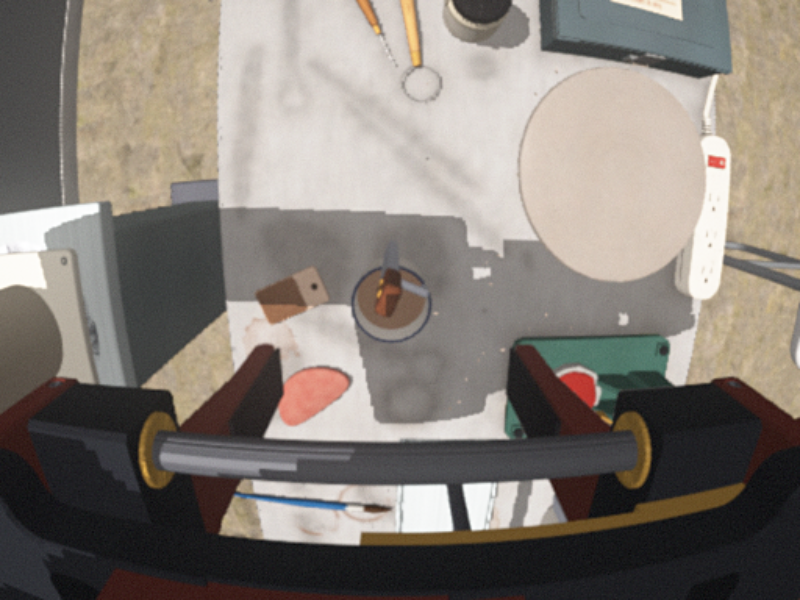

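Wrist view: the grip is at about (388,292) above the cup (392,303). The hook wire points right and slightly down, to (428,293), which fits yaw ≈ -0.4. One zoomed crop will give the exact yaw.

```bash
cat >> h.py <<'E'
from scipy.spatial.transform import Rotation as Ro
def wray(d,p,ee=None,ori=None):
    ee=d["ee"] if ee is None else ee; ori=d["ori"] if ori is None else ori
    x,y=(p[0]-d["cx"])/d["fx"],(p[1]-d["cy"])/d["fy"]; t=np.hypot(x,y)+1e-12
    v=np.array([np.sin(t)*x/t,np.sin(t)*y/t,np.cos(t)]); H=d["hand_eye"]; R=Ro.from_rotvec(ori).as_matrix()
    return R@H[:3,3]+ee, R@H[:3,:3]@v
def wonz(d,p,z): c,v=wray(d,p); return c+v*(z-c[2])/v[2]
E
python3 - <<'E'
from h import *
f=load("w1")["frame"][145:220,215:295,::-1]
m=cv2.resize(f,None,fx=8,fy=8,interpolation=cv2.INTER_CUBIC)
for u in range(215,295,10): cv2.putText(m,str(u),((u-215)*8,10),0,.35,(0,0,255),1)
for v in range(145,220,10): cv2.putText(m,str(v),(0,(v-145)*8+4),0,.35,(0,0,255),1)
cv2.imwrite("pics/w1c.png",m)
E
```

```text
(no output)
```

View pics/w1c.png

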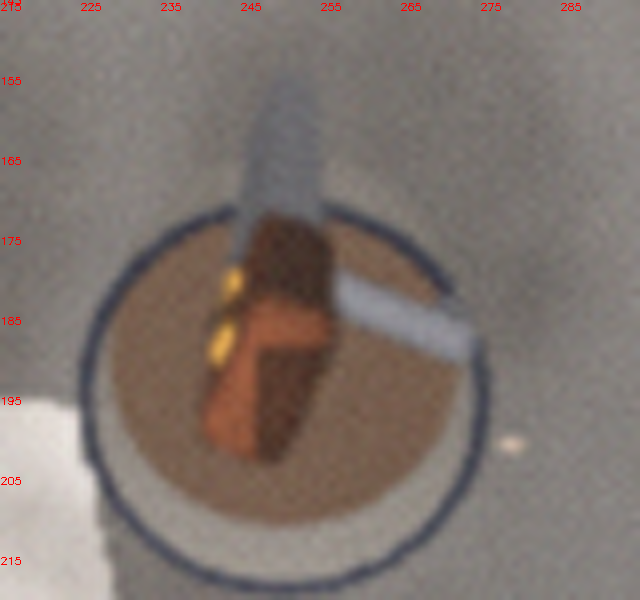

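```bash
python3 - <<'E'
from h import *
d=load("w1"); c=lambda x,y:(215+x/8,145+y/8)
a=wonz(d,c(340,287),143); b=wonz(d,c(470,343),143); print(a,b,np.arctan2(*(b-a)[1::-1]))
rc=wonz(d,c(285,397),64); print("rim c",rc)
for p in ((205,420),(270,460),(330,340),(265,300),(268,380)): print(p,wonz(d,c(*p),204)[:2])
print("grip bottom edge far",wonz(d,c(290,212),154)[:2], "strap foot",wonz(d,c(290,80),0)[:2])
for y in (-.35,-.4,-.45): R=Ro.from_rotvec([0,0,y]).as_matrix(); print(y,(rc-R@[17,-38.5,64])[:2], (b-R@[23,0,143])[:2])
E
```

```text
[491.60096155  95.82155283 143.        ] [509.5433694   87.94856585 143.        ] -0.41349445074061575
rim c [483.69853607  57.7917303   64.        ]
(205, 420) [475.4321353   94.81956201]
(270, 460) [482.69850306  90.14098808]
(330, 340) [489.37699439 104.07791436]
(265, 300) [482.18281359 108.62983347]
(268, 380) [482.49522704  99.47123196]
grip bottom edge far [484.79965601 108.47370328] strap foot [484.36061615 103.73059887]
-0.35 [480.93076554  99.78684247] [487.93779701  95.83521542]
-0.4 [483.03310535  99.87269039] [488.35896654  96.90518772]
-0.45 [485.1371084   99.85335782] [488.83308605  97.95277314]
```

```bash
python3 -m inch '[[[2,-3,10,0,0,0.1,100],[2,-3,30,0,0,0.2,100],[2,-3,55,0,0,0.3,100],[2,-3,80,0,0,0.4,100],[2,-3,100,0,0,0.41,100],[2,-3,115,0,0,0.41,100],[2,-3,125,0,0,0.41,100],[2,-3,132,0,0,0.41,100],[2,-3,135,0,0,0.41,100],[2,-3,135,0,0,0.41,100],[2,-3,135,0,0,0.41,60],[2,-3,135,0,0,0.41,40],[2,-3,135,0,0,0.41,28],[2,-3,135,0,0,0.41,22],[2,-3,135,0,0,0.41,16],[2,-3,135,0,0,0.41,10],[2,-3,135,0,0,0.41,4],[2,-3,135,0,0,0.41,0],[2,-3,135,0,0,0.41,0],[2,-3,135,0,0,0.41,0]]]'
python3 -m inch '[[[0,0,0,0,0,0,0],[0,0,0,0,0,0,0],[0,0,0,0,0,0,0]]]'
```

```text
t: 3.25
ee_pos: [482.0, 99.0, 181.7]
orientation: [-2.627, -1.723, 0.0]
ft_force: [-0.2, -0.7, 0.0]
width: 10.9
grasp_force: 0.0
t: 3.55
ee_pos: [481.9, 99.0, 181.6]
orientation: [-2.627, -1.723, 0.0]
ft_force: [-1.2, 0.4, -0.5]
width: 11.1
grasp_force: 30.0
```

```bash
python3 -m inch '[[[0,0,-5,0,0,0,0],[0,0,-15,0,0,0,0],[0,0,-30,0,0,0,0],[0,0,-45,0,0,0,0],[0,0,-60,0,0,-0.05,0],[0,0,-75,0,0,-0.12,0],[0,0,-88,0,0,-0.2,0],[0,0,-97,0,0,-0.28,0],[0,0,-102,0,0,-0.35,0],[0,0,-104,0,0,-0.38,0],[0,0,-104,0,0,-0.39,0],[0,0,-104,0,0,-0.39,0],[0,0,-104,0,0,-0.39,0],[0,0,-104,0,0,-0.39,0]]]'
python3 - <<'E'
from workcell import status
o=status.get_obs(); print(o["ee_pos"],o["orientation"],o["ft_force"],o["moment"],o["qpos"])
E
```

```text
t: 4.95
ee_pos: [481.8, 99.0, 285.4]
orientation: [-2.244, -2.198, 0.001]
ft_force: [-0.0, 0.4, -3.1]
width: 10.8
grasp_force: 30.0
[481.80703295  98.98145878 285.37381227] [-2.24390937e+00 -2.19821509e+00  9.22233925e-04] [-0.03102366  0.39305946 -3.12638148] [0.08215922 0.0262407  0.00235301] [ 1.78437185e-01  1.72218243e-01  1.87476299e+00 -2.68319339e-05
  1.09530505e+00  1.99021915e-01]
```

```bash
python3 -m inch '[[[-4,-10,0,0,0,0,0],[-14,-22,0,0,0,0,0],[-30,-34,0,0,0,0,0],[-50,-42,0,0,0,0,0],[-75,-46,0,0,0,0,0],[-102,-48,0,0,0,0,0],[-130,-48,0,0,0,0,0],[-160,-48,0,0,0,0,0],[-190,-47,0,0,0,0,0],[-220,-46,0,0,0,0,0],[-250,-45,0,0,0,0,0],[-280,-43,0,0,0,0,0],[-310,-40,0,0,0,0,0],[-338,-37,0,0,0,0,0],[-364,-34,0,0,0,0,0],[-388,-31,0,0,0,0,0],[-407,-28,0,0,0,0,0],[-420,-25,0,0,0,0,0],[-427,-23,0,0,0,0,0],[-430,-23,0,0,0,0,0]]]'
python3 -m inch '[[[0,0,0,0,0,0,0],[0,0,0,0,0,0,0],[0,0,0,0,0,0,0]]]'
python3 - <<'E'
from h import *
from workcell import status, optics
o=status.get_obs(); d=optics.get_image("wrist"); print(o["ee_pos"],o["orientation"],o["moment"])
np.savez("pics/w2.npz",ee=o["ee_pos"],ori=o["orientation"],**d)
cv2.imwrite("pics/w2.png",cv2.resize(d["frame"][:,:,::-1],(800,600),interpolation=cv2.INTER_CUBIC))
E
```

```text
t: 6.95
ee_pos: [450.4, -330.6, 285.6]
orientation: [-2.244, -2.199, -0.0]
ft_force: [-0.0, 0.8, -3.7]
width: 11.1
grasp_force: 30.0
t: 7.25
ee_pos: [450.4, -329.8, 285.7]
orientation: [-2.243, -2.2, -0.0]
ft_force: [0.4, 0.3, -2.0]
width: 10.7
grasp_force: 30.0
[ 450.36560806 -329.76316803  285.67274796] [-2.24251546e+00 -2.19969914e+00 -4.72910961e-05] [0.08806845 0.02476886 0.0303912 ]
```

View pics/w2.png

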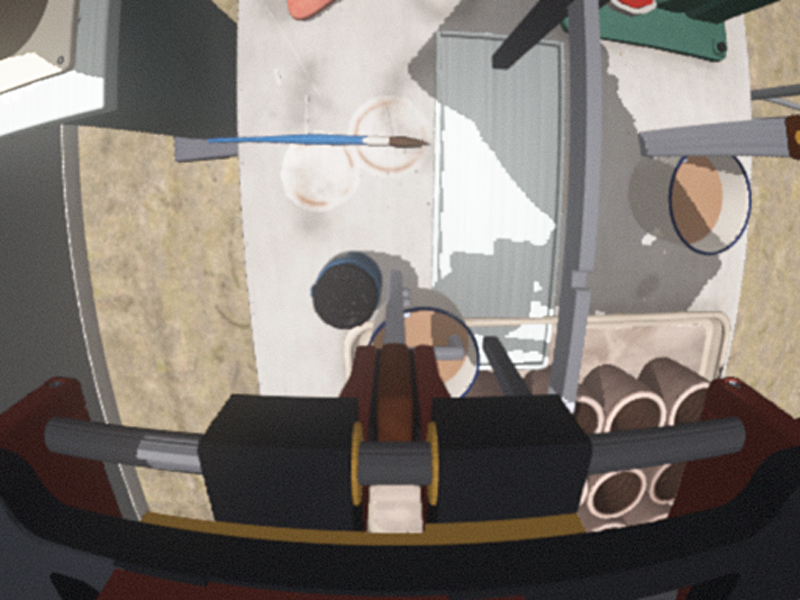

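Wrist view from the front: the bar runs vertically at columns 570–600, with the notch near (580,278). The hook is at (450,353), held level. I'll zoom in on the notch.

```bash
python3 - <<'E'
from h import *
f=load("w2")["frame"]
a=f[60:250,355:395,::-1]; b=f[160:205,355:395,::-1]; 
m=cv2.resize(b,None,fx=13,fy=13,interpolation=cv2.INTER_CUBIC)
for u in range(355,395,5): cv2.putText(m,str(u),((u-355)*13,10),0,.35,(0,0,255),1)
for v in range(160,205,5): cv2.putText(m,str(v),(0,(v-160)*13+4),0,.35,(0,0,255),1)
cv2.imwrite("pics/w2c.png",m)
E
```

```text
(no output)
```

View pics/w2c.png

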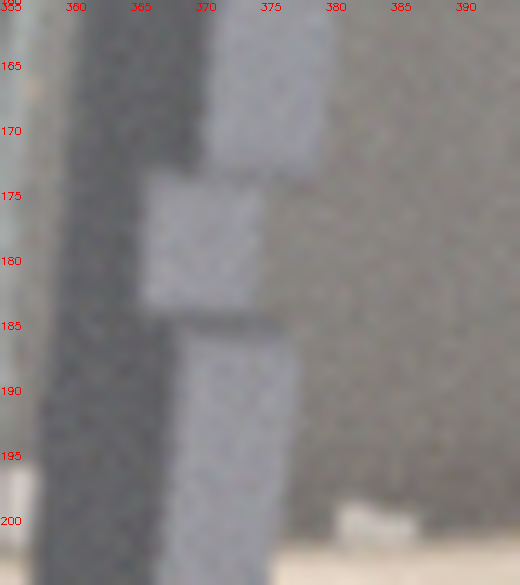

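```bash
python3 - <<'E'
from h import *
d=load("w2"); p=lambda a,b,z:print((a,b,z),wonz(d,(a,b),z).round(1))
p(365.5,179,207);p(374.2,179,207);p(369.8,173.6,207);p(369.5,184,207)
p(370.2,172,215);p(379,172,215);p(368.3,187,215);p(377.2,187,215)
p(450*.64,353*.64,247); p(438*.64,353*.64,247)
print(Ro.from_rotvec(d["ori"]).as_matrix().round(4))
f=d["frame"][205:250,255:310].astype(int)
# hook wire: grey-blue pixels
for u in (281,284,287,290,293,296,298): 
    print(u,[ (v,tuple(d["frame"][v,u])) for v in range(220,232,1)])
E
```

```text
(365.5, 179, 207) [ 541.3 -308.1  207. ]
(374.2, 179, 207) [ 549.1 -308.1  207. ]
(369.8, 173.6, 207) [ 544.8 -303.6  207. ]
(369.5, 184, 207) [ 545.2 -312.2  207. ]
(370.2, 172, 215) [ 541.7 -300.7  215. ]
(379, 172, 215) [ 549.3 -300.7  215. ]
(368.3, 187, 215) [ 541.  -312.6  215. ]
(377.2, 187, 215) [ 548.8 -312.7  215. ]
(288.0, 225.92000000000002, 247) [ 473.7 -329.9  247. ]
(280.32, 225.92000000000002, 247) [ 468.7 -329.7  247. ]
[[ 1.930e-02  9.998e-01 -2.000e-04]
 [ 9.998e-01 -1.930e-02  3.000e-04]
 [ 3.000e-04 -2.000e-04 -1.000e+00]]
281 [(220, (np.uint8(118), np.uint8(95), np.uint8(78))), (221, (np.uint8(110), np.uint8(100), np.uint8(91))), (222, (np.uint8(125), np.uint8(123), np.uint8(129))), (223, (np.uint8(132), np.uint8(132), np.uint8(137))), (224, (np.uint8(141), np.uint8(140), np.uint8(146))), (225, (np.uint8(150), np.uint8(150), np.uint8(154))), (226, (np.uint8(158), np.uint8(158), np.uint8(164))), (227, (np.uint8(149), np.uint8(148), np.uint8(155))), (228, (np.uint8(144), np.uint8(142), np.uint8(151))), (229, (np.uint8(143), np.uint8(139), np.uint8(143))), (230, (n
[... 3296 characters left out ...]
), (231, (np.uint8(203), np.uint8(168), np.uint8(143)))]
298 [(220, (np.uint8(119), np.uint8(95), np.uint8(79))), (221, (np.uint8(122), np.uint8(97), np.uint8(77))), (222, (np.uint8(122), np.uint8(96), np.uint8(80))), (223, (np.uint8(122), np.uint8(101), np.uint8(84))), (224, (np.uint8(118), np.uint8(102), np.uint8(86))), (225, (np.uint8(121), np.uint8(103), np.uint8(94))), (226, (np.uint8(131), np.uint8(117), np.uint8(107))), (227, (np.uint8(161), np.uint8(143), np.uint8(130))), (228, (np.uint8(205), np.uint8(184), np.uint8(170))), (229, (np.uint8(219), np.uint8(203), np.uint8(190))), (230, (np.uint8(223), np.uint8(210), np.uint8(198))), (231, (np.uint8(223), np.uint8(212), np.uint8(204)))]
```

```bash
python3 -m inch '[[[24,5,0,0,0,0,0],[24,15,0,0,0,0,0],[24,30,0,0,0,0,0],[24,45,0,0,0,0,0],[24,60,0,0,0,0,0],[24,70,0,0,0,0,0],[24,77,0,0,0,0,0],[24,80,0,0,0,0,0],[24,80,0,0,0,0,0],[24,80,3,0,0,0,0],[24,80,8,0,0,0,0],[24,80,14,0,0,0,0],[24,80,19,0,0,0,0],[24,80,22,0,0,0,0],[24,80,24,0,0,0,0],[24,80,24,0,0,0,0],[24,80,24,0,0,0,0],[24,80,24,0,0,0,0]]]'
python3 - <<'E'
from h import *
from workcell import status, optics
o=status.get_obs(); d=optics.get_image("wrist"); print(o["ee_pos"],o["ft_force"],o["moment"])
np.savez("pics/w3.npz",ee=o["ee_pos"],ori=o["orientation"],**d)
s=optics.get_image("side"); q=proj(s,o["ee_pos"]).astype(int); print(q)
a=cv2.resize(d["frame"][180:280,220:345,::-1],(500,400),interpolation=cv2.INTER_CUBIC)
b=cv2.resize(s["frame"][q[1]-20:q[1]+60,q[0]-30:q[0]+30,::-1],(300,400),interpolation=cv2.INTER_CUBIC)
cv2.imwrite("pics/w3.png",np.hstack([a,b]))
E
```

```text
t: 9.1
ee_pos: [531.0, -308.1, 262.0]
orientation: [2.243, 2.199, 0.0]
ft_force: [0.1, 0.2, -3.1]
width: 10.8
grasp_force: 30.0
[ 531.00141856 -308.09459101  261.95429604] [ 0.13044325  0.18061412 -3.07229077] [0.09640619 0.03272989 0.00130519]
[291 191]
```

View pics/w3.png

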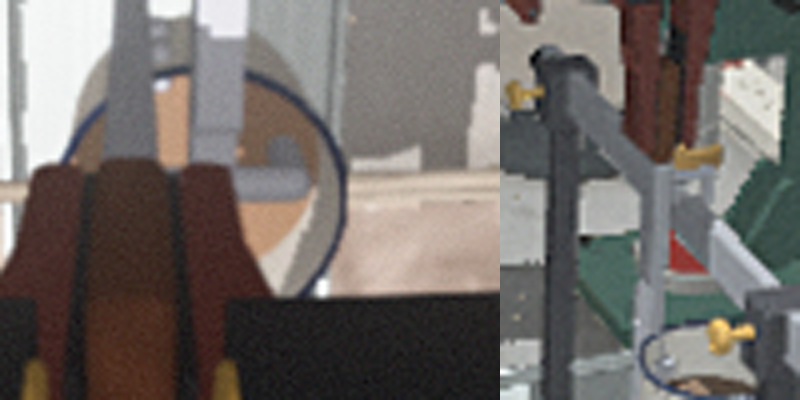

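Left: the hook wire, at (240–310,182), spans the bar. The notch's upper lip shows at (215,130) and the wire sits just above the notch. Right: the tip is behind the bar. Next I'll lower it gently.

```bash
python3 -m inch '[[[0,0,1,0,0,0,0],[0,0,2,0,0,0,0],[0,0,3,0,0,0,0],[0,0,4,0,0,0,0],[0,0,5,0,0,0,0],[0,0,5,0,0,0,0],[0,0,5,0,0,0,0]]]'; python3 -m inch '[[[0,0,0.5,0,0,0,0],[0,0,1,0,0,0,0],[0,0,1.5,0,0,0,0],[0,0,1.5,0,0,0,0],[0,0,1.5,0,0,0,0]]]'
```

```text
t: 9.9
ee_pos: [530.9, -308.0, 256.6]
orientation: [-2.243, -2.199, 0.0]
ft_force: [0.7, 0.4, -2.5]
width: 11.0
grasp_force: 30.0
t: 10.4
ee_pos: [530.9, -308.0, 255.2]
orientation: [-2.243, -2.199, 0.0]
ft_force: [-0.3, 0.1, -3.0]
width: 10.7
grasp_force: 30.0
```

```bash
python3 -m inch '[[[0,0,0.5,0,0,0,0],[0,0,1,0,0,0,0],[0,0,1.5,0,0,0,0],[0,0,1.5,0,0,0,0],[0,0,1.5,0,0,0,0]]]'; python3 -m inch '[[[0,0,0.5,0,0,0,0],[0,0,1,0,0,0,0],[0,0,1,0,0,0,0],[0,0,1,0,0,0,0]]]'
```

```text
t: 10.9
ee_pos: [530.9, -308.0, 253.7]
orientation: [-2.244, -2.199, -0.0]
ft_force: [-0.5, 0.0, -2.1]
width: 10.4
grasp_force: 30.0
t: 11.3
ee_pos: [530.9, -308.0, 252.7]
orientation: [2.244, 2.199, -0.0]
ft_force: [-0.1, -0.0, -3.0]
width: 11.0
grasp_force: 30.0
```

Hook at about 211 mm with no contact, so it is inside the notch. Lowering further.

```bash
python3 -m inch '[[[0,0,0.5,0,0,0,0],[0,0,1,0,0,0,0],[0,0,1.5,0,0,0,0],[0,0,1.5,0,0,0,0],[0,0,1.5,0,0,0,0]]]'; python3 -m inch '[[[0,0,0.5,0,0,0,0],[0,0,1,0,0,0,0],[0,0,1,0,0,0,0],[0,0,1,0,0,0,0]]]'; python3 -m inch '[[[0,0,0.5,0,0,0,0],[0,0,1,0,0,0,0],[0,0,1,0,0,0,0],[0,0,1,0,0,0,0]]]'
```

```text
t: 11.8
ee_pos: [530.9, -308.0, 251.2]
orientation: [-2.244, -2.199, 0.0]
ft_force: [0.5, -0.0, -1.8]
width: 10.7
grasp_force: 30.0
t: 12.2
ee_pos: [530.8, -308.0, 250.2]
orientation: [-2.244, -2.199, 0.0]
ft_force: [-0.4, -0.2, -2.2]
width: 10.5
grasp_force: 30.0
t: 12.6
ee_pos: [530.8, -308.0, 249.1]
orientation: [-2.243, -2.199, 0.0]
ft_force: [0.2, -0.1, -2.9]
width: 11.2
grasp_force: 30.0
```

```bash
python3 -m inch '[[[0,0,0.5,0,0,0,0],[0,0,0.7,0,0,0,0],[0,0,0.7,0,0,0,0],[0,0,0.7,0,0,0,0]]]'; python3 -m inch '[[[0,0,0.3,0,0,0,0],[0,0,0.6,0,0,0,0],[0,0,0.6,0,0,0,0],[0,0,0.6,0,0,0,0]]]'
```

```text
t: 13.0
ee_pos: [530.9, -308.1, 248.6]
orientation: [2.243, 2.199, 0.0]
ft_force: [-0.7, 0.5, -1.3]
width: 11.0
grasp_force: 30.0
t: 13.4
ee_pos: [531.0, -308.1, 248.4]
orientation: [2.243, 2.199, 0.0]
ft_force: [-2.8, 0.9, 4.9]
width: 11.0
grasp_force: 30.0
```

Home at about 206.8 mm with a light load. Next I'll ease off a little and tilt about the hook wire.

```bash
python3 -m inch '[[[0,0,-0.3,0,0,0,0],[0,0,-0.3,0,0,0,0],[-0.8,0,-0.3,0,0.02,0,0],[-1.5,0,-0.3,0,0.04,0,0],[-2.3,0,-0.2,0,0.06,0,0],[-3.1,0,-0.2,0,0.08,0,0],[-3.9,0,-0.1,0,0.1,0,0],[-3.9,0,-0.1,0,0.1,0,0],[-3.9,0,-0.1,0,0.1,0,0]]]'
python3 -c "
from workcell import status
o=status.get_obs(); print(o['moment'],o['ft_force'])"
```

```text
t: 14.3
ee_pos: [530.9, -312.3, 248.1]
orientation: [-2.192, -2.148, -0.111]
ft_force: [-1.8, 0.2, 6.1]
width: 10.5
grasp_force: 30.0
[0.18182946 0.27300259 0.02446856] [-1.81927424  0.17625922  6.09032188]
```

```bash
python3 -m inch '[[[0,0,-0.4,0,0,0,0],[0,0,-0.4,0,0,0,0],[-0.8,0,-0.4,0,0.02,0,0],[-1.5,0,-0.3,0,0.04,0,0],[-2.3,0,-0.3,0,0.06,0,0],[-3.1,0,-0.2,0,0.08,0,0],[-3.8,0,-0.2,0,0.1,0,0],[-3.8,0,-0.2,0,0.1,0,0],[-3.8,0,-0.2,0,0.1,0,0]]]'
python3 -c "
from workcell import status
o=status.get_obs(); print(o['moment'],o['ft_force'])"
```

```text
t: 15.2
ee_pos: [530.8, -315.9, 247.7]
orientation: [-2.139, -2.096, -0.215]
ft_force: [0.8, -0.1, 0.8]
width: 10.7
grasp_force: 30.0
[-0.25123815 -0.14673144 -0.03849384] [ 0.80567147 -0.14447013  0.7586268 ]
```

```bash
python3 -m inch '[[[-0.8,0,0,0,0.02,0,0],[-1.5,0,0,0,0.04,0,0],[-2.3,0,0,0,0.06,0,0],[-3.1,0,0.1,0,0.08,0,0],[-3.9,0,0.2,0,0.1,0,0],[-3.9,0,0.2,0,0.1,0,0],[-3.9,0,0.2,0,0.1,0,0]]]'
python3 - <<'E'
from h import *
from workcell import status, optics
M=[]
for i in range(4):
    o=status.get_obs(); M.append(np.r_[o["moment"],o["ft_force"]]); s=optics.get_image("side" if i%2 else "wrist")
    if i==0: np.savez("pics/w4.npz",ee=o["ee_pos"],ori=o["orientation"],**s); w=s
print(np.array(M).round(2))
q=proj(s,o["ee_pos"]).astype(int)
a=cv2.resize(w["frame"][150:280,215:345,::-1],(440,440),interpolation=cv2.INTER_CUBIC)
b=cv2.resize(s["frame"][q[1]-30:q[1]+80,q[0]-45:q[0]+45,::-1],(360,440),interpolation=cv2.INTER_CUBIC)
cv2.imwrite("pics/w4.png",np.hstack([a,b]))
E
```

```text
t: 15.9
ee_pos: [530.6, -319.5, 246.7]
orientation: [-2.082, -2.04, -0.315]
ft_force: [0.3, 1.2, 1.0]
width: 10.8
grasp_force: 30.0
[[ 0.09 -0.12 -0.01  0.34  1.21  0.99]
 [ 0.   -0.14 -0.07  1.06  0.8   0.02]
 [ 0.01 -0.05 -0.02  0.21  0.02  1.07]
 [-0.03 -0.11 -0.03  0.6  -0.45  0.01]]
```

View pics/w4.png

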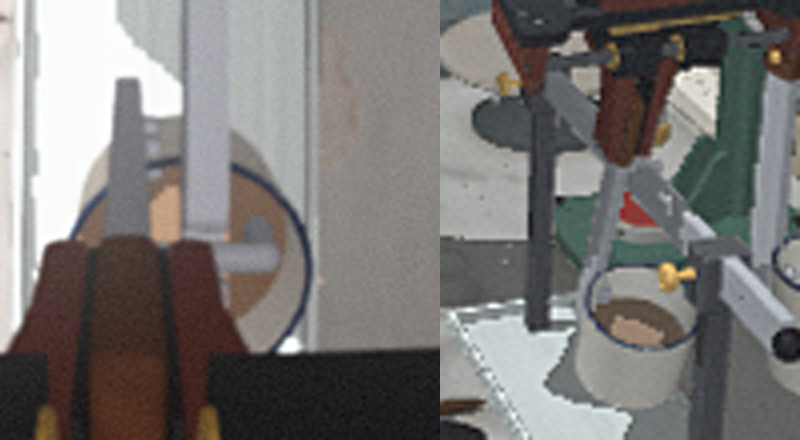

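Left: the wire sits in the notch at the lip (205,235). Right: the dipper is slanted, with its cup under the bar. The contact load is about 3 N, roughly its weight, and the moment is near zero, so it is at its natural slant. Releasing slowly.

```bash
python3 -m inch '[[[0,0,0,0,0,0,10],[0,0,0,0,0,0,11],[0,0,0,0,0,0,11.5],[0,0,0,0,0,0,12],[0,0,0,0,0,0,12.2],[0,0,0,0,0,0,12.4],[0,0,0,0,0,0,12.6],[0,0,0,0,0,0,12.8],[0,0,0,0,0,0,13],[0,0,0,0,0,0,13.2],[0,0,0,0,0,0,13.4],[0,0,0,0,0,0,13.6],[0,0,0,0,0,0,13.8],[0,0,0,0,0,0,14],[0,0,0,0,0,0,14],[0,0,0,0,0,0,14]]]'
python3 -c "
from workcell import status
o=status.get_obs(); print(o['moment'],o['ft_force'])"
```

```text
t: 17.7
ee_pos: [530.6, -319.5, 246.8]
orientation: [-2.082, -2.041, -0.315]
ft_force: [-0.6, 0.1, -0.1]
width: 12.2
grasp_force: 0.0
[-0.17270966  0.00831181 -0.04801118] [-0.62164253  0.11588906 -0.05378456]
```

```bash
python3 -m inch '[[[0,0,0,0,0,0,14.3],[0,0,0,0,0,0,14.6],[0,0,0,0,0,0,15],[0,0,0,0,0,0,15.5],[0,0,0,0,0,0,16],[0,0,0,0,0,0,17],[0,0,0,0,0,0,18],[0,0,0,0,0,0,19],[0,0,0,0,0,0,20],[0,0,0,0,0,0,22],[0,0,0,0,0,0,24],[0,0,0,0,0,0,26],[0,0,0,0,0,0,29],[0,0,0,0,0,0,32],[0,0,0,0,0,0,36],[0,0,0,0,0,0,40],[0,0,0,0,0,0,40],[0,0,0,0,0,0,40]]]'
python3 -m inch '[[[0,0,-2,0,0,0,40],[0,0,-6,0,0,0,40],[0,0,-12,0,0,0,40],[0,0,-20,0,0,0,40],[0,0,-30,0,0,0,40],[0,0,-42,0,0,0,40],[0,0,-55,0,0,0,40],[0,0,-68,0,0,0,40],[0,0,-78,0,0,0,40],[0,0,-85,0,0,0,40],[0,0,-85,0,0,0,40],[0,0,-85,0,0,0,40],[0,0,-85,0,0,0,40],[0,0,-85,0,0,0,40]]]'
python3 - <<'E'
from h import *
from workcell import status, optics
w=optics.get_image("wrist"); s=optics.get_image("side"); s2=optics.get_image("side")
print(np.abs(s["frame"].astype(int)-s2["frame"]).mean())
a=cv2.resize(w["frame"][130:310,190:350,::-1],(400,450),interpolation=cv2.INTER_CUBIC)
b=cv2.resize(s["frame"][150:285,230:350,::-1],(400,450),interpolation=cv2.INTER_CUBIC)
cv2.imwrite("pics/w5.png",np.hstack([a,b]))
E
```

```text
t: 19.5
ee_pos: [530.6, -319.5, 246.8]
orientation: [-2.082, -2.041, -0.315]
ft_force: [-0.1, -0.2, -0.6]
width: 35.4
grasp_force: 0.0
t: 20.9
ee_pos: [529.9, -344.3, 327.4]
orientation: [-2.081, -2.04, -0.314]
ft_force: [-0.6, 0.4, 0.4]
width: 35.0
grasp_force: 0.0
2.639341566297743
```

View pics/w5.png

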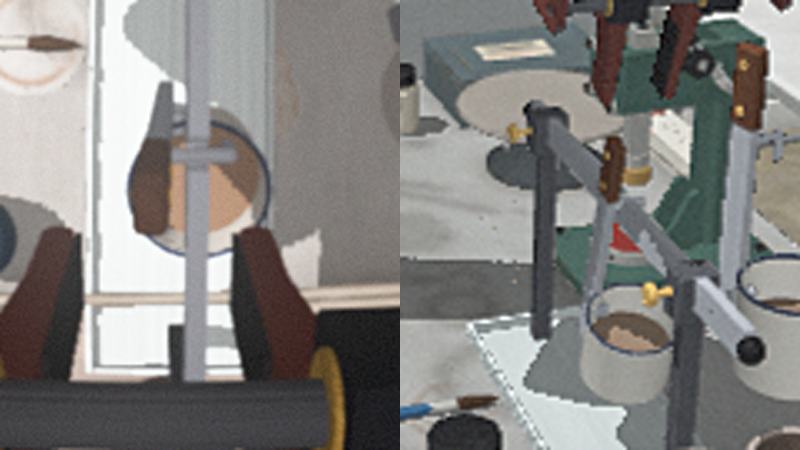

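The dipper hangs by its hook in the notch at its natural slant, with the gripper clear. It looks still and the jars are untouched. I'll let it settle for a second, then hand in.

```bash
python3 -m inch '[[[0,0,0,0,0,0,40],[0,0,0,0,0,0,40],[0,0,0,0,0,0,40],[0,0,0,0,0,0,40],[0,0,0,0,0,0,40],[0,0,0,0,0,0,40],[0,0,0,0,0,0,40],[0,0,0,0,0,0,40],[0,0,0,0,0,0,40],[0,0,0,0,0,0,40]]]' >/dev/null; python3 -c "
from workcell import ctrl
print(ctrl.close_job())"
```

```text
the job is handed in; nothing more can be done
None
```

The job is handed in, with no verdict returned: the smaller dipper hangs released in the rail's notch at its natural slant, still in the last pictures, and I moved neither glaze jar.

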